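# Thread the guide rod through the jig's two bushings

### The job

Take the aluminium end plate with the brass-collared bushing out of the grey rack (not the dark blank one), stand it fully down and upright in the slot of the jig's blue block, and let go of it. Then take the guide rod by its red grip from the wooden cradle and thread it tip first through the jig's fixed bushing and on through the end plate's bushing until the tip stands at least a centimetre out of the far side. Finish still gripping the rod there, at rest in both bushings and not pressed hard against them; leave the blank plate, solder reel, flux jar and loupe where they are.

Things in the scene. Friction and masses are not known exactly. Their poses are not given: they have to be found in the camera images.
- jig: Fixed jig, 84 x 135 x 111 mm high. Origin under it on the desk, z up, y along the bore axis from fixed lug to plate slot. Bore axis at x 0, z 80 mm. Aluminium base 12 mm high (y -76 to 12); upright lug 44 mm wide (y -45 to -29), top 100 mm, black knob on it to 111 mm; blue block 84 x 46 x 28 mm high (y 12 to 58) with the slot. The rod enters at the lug's -y face.
- jig_bore (a point): Middle of the fixed bushing in the jig's lug (jig frame 0, -37, 80 mm). Bore 13 mm in diameter along jig y, 16 mm deep, slightly chamfered, brass collars 1.2 mm proud on both faces. Axes as the jig's.
- jig_slot (a point): Centre of the slot's mouth on the top face of the jig's blue block (jig frame 0, 35, 28 mm). Slot 52 mm (along jig x) x 16 mm (along jig y), mouth chamfered by 3 mm, floor 22 mm below this point (6 mm above the desk). Axes as the jig's.
- rack: Fixed grey plastic rack, 84 x 116 x 24 mm high, origin under its centre on the desk, with two slots 68 mm apart along its y (at y = -34 and +34 mm) in which the two end plates stand, 18 mm deep, floor 6 mm above the desk. Which plate stands in which slot varies.
- end_plate: Loose aluminium plate, 120 g, 50 wide (x) x 14 thick (y) x 113 mm high, z up, origin at centre of underside. 13 mm bore along y, 74 mm up, with 21 mm brass collars 1.2 mm proud of both faces. The top 18 mm is a tab 30 mm wide, 14 thick: grip it there from above across the thickness. Same either way round. Starts upright in the rack; seated in the jig: origin 6 mm above the desk, at jig y 35 mm.
- plate_bore (a point): Middle of the end plate's bore; axes as the plate's.
- blank_plate: Loose dark steel-coloured end plate of the same outline without a bore; stands in the other slot of the rack and stays there. Origin at the centre of its underside.
- cradle: Fixed wooden cradle under the guide rod: base 60 x 165 x 10 mm high and two forks 8 mm thick, 46 mm high, at 27 mm behind and 95 mm ahead of its origin along its y, each with an open-topped notch 12 mm wide. Origin on the desk below the middle of the rod's red grip; y points to the rod's tip.
- guide_rod: Loose steel rod, 90 g, lying level in the cradle, axis 42 mm above the desk. Origin on the axis in the middle of its round red grip (16 mm diameter, 40 mm long); y along the axis to the tip. Rod 10 mm in diameter, from 34 mm behind the origin to 150 mm ahead; last 12 mm taper to 4 mm. May be rolled about its axis. The grip is too thick for the bushings.
- rod_tip (a point): The rod's tip: on the axis, 150 mm ahead of the rod's origin along its y.
- solder_reel: Bystander: reel of solder with blue flanges, 54 mm wide, 34 mm high, behind the jig. Origin under its centre. Tall equipment (not listed) fills the desk beyond x = 0.62 m in the world, from y = -0.2 to 0.4 m: keep the arm and gripper in front of it.
- flux_pot: Bystander: white jar with a black cap, 48 mm wide, 34 mm high. Origin under its centre.
- eye_loupe: Bystander: black eye loupe, 43 mm wide, 26 mm high. Origin under its centre.
Things that resemble listed ones, but are neither listed nor needed, are in the scene too. What is shaped like the end_plate but green is not meant.

How it is judged (in metres and radians):
On the way, in this order (a step that is already met when the one before it is completed fails the run):
1. the end plate stands fully down and upright in the jig's slot, let go (height (world z) of end_plate below 0.009 m and angle between end_plate's own z axis and vertical below 0.12 rad and horizontal distance between end_plate and jig_slot below 0.005 m and angle between the y axis of end_plate and the y axis of jig, either way round below 0.12 rad and contact force between the fingers and end_plate below 0.5 N), for 0.2 s.
2. the rod's tip has come through the fixed bushing, along its axis, the rod held by the fingers (y of rod_tip in the frame of jig_bore above 0.01 m and x of rod_tip in the frame of jig_bore between -0.008 and 0.008 m and z of rod_tip in the frame of jig_bore between -0.008 and 0.008 m and angle between the y axis of guide_rod and the y axis of jig, either way round below 0.15 rad and contact force between the fingers and guide_rod above 2 N), for 0.05 s.
At the end, for the whole second after the job is handed in: End plate fully down in the jig's slot (3 mm), upright (0.12 rad), untouched by the fingers; rod through both bushings (within 0.06 rad of the bore axis), tip at least 8 mm beyond the plate's far face, gripped by the fingers (over 4 N), under 15 N on jig and on plate, at rest (under 20 mm/s) (all of step 1 and z of rod_tip in the frame of end_plate between 0.066 and 0.082 m and x of rod_tip in the frame of jig_slot between -0.008 and 0.008 m and y of rod_tip in the frame of jig_slot above 0.015 m and y of guide_rod in the frame of jig_bore below -0.02 m and angle between the y axis of guide_rod and the y axis of jig, either way round below 0.06 rad and contact force between the fingers and guide_rod above 4 N and linear speed of guide_rod below 0.02 m/s and contact force between guide_rod and jig below 15 N and contact force between guide_rod and end_plate below 15 N); the arm keeps its last pose, push and grip.
It fails at once if the blank plate is moved by over 30 mm (distance of blank_plate from where it was at the start of the episode above 0.03 m).
It fails at once if the solder reel, flux jar or loupe is moved by over 30 mm (distance of any of solder_reel, flux_pot, eye_loupe from where it was at the start of the episode above 0.03 m).
It also fails if it takes over 69 s, if anything falls off the work surface, if the arm or the gripper's body presses on something with over 40 N, if the wrist force passes 120 N, or if a joint passes its speed limit or range.

### The arm

A 6-joint arm with a two-finger parallel gripper is mounted at the origin on a cart in front of the work surface, level with it; the furniture and walls round the work are solid. World frame = base frame: x ahead of the robot, y to its left, z up, the work surface at z = 0. Lengths are in m, angles in degrees, forces in N, time in s.
With the tool pointing down it reaches from about 0.25 to 0.725 m from the base axis. Payload 9.7 kg.
Tool frame: the origin (TCP) lies at the very end of the fingers, on their centre line; the grasp point (between the pads) lies grasp_offset behind it (grasp_offset is the distance from the TCP to the grasp point, in m); z points along the fingers, y is the line along which they close (so a half turn about z gives the same grasp; the last joint's range is limited). The gripper opens to 85 mm and grips with 20 to 120 N. Pads are 22 mm wide; open, the fingers measure 114 mm over their backs; the gripper's body (76 mm by 85 mm) begins 54 mm behind the grasp point. The pads swing forward as they close: fully open they stand 13 mm farther back than shut.
Start: joints at [65.088, 4.979, 10.078, 95.1, 0, 90], TCP at [0.232, 0.499, 0.195] pointing down, gripper open.
Joint ranges: [-179.16, 179.16], [-48.56, 103.87], [-65.8, 70.77], [-126.05, 130.52], [-82.76, 87.17], [-180, 180]. Speed limits (degrees/s): [127.2, 127.2, 147.25, 180, 180, 180].

### API

Orientations are given as [roll, pitch, yaw] about the fixed x, y, z axes, in that order (R = Rz(yaw) Ry(pitch) Rx(roll)).
In Python, from workcell import get_obs, camera, calibration, job_done, recognise, cut_out, mark_of, grasp_offset gives the robot as it stands.
- The arm moves only by the tool servo_tool, never from a script. Its argument "moves" is a list of rows, each a list of 3 entries, a list of its own where there are three numbers: the turn, a rotation vector about the tool's x, y, z in degrees, then the shift along the tool's x, y, z in m, then the opening in per cent of the stroke, from 0 (shut) to 100 (fully open). In form: [[[ax, ay, az], [x, y, z], claw], ...]. A call has 1 to 12 rows; each row shifts and turns the commanded pose from where the row before left it, along the tool's axes as they then stand; what a row does not reach is not made up. A row lasts 1/10 s, in which the tool goes at most 50 mm and 8.59 degrees, less where a joint would pass 70% of its speed; a pose out of reach is approached as far as the arm can. A call is refused whole if a number of a shift passes 0.05 or a number of a turn 8.59, either way. A call with a gripper value outside its range is refused whole. The fingers move at their own pace and stop on an object; "force" is the grip in N (left out, the last holds). Time passes only in rows, so rows that do not move let the fingers close. It gives the time, the measured TCP pose, the force, the opening and the grip force at its end, in the units of the state.
- get_obs(): the state, without advancing time (a new reading comes with each control period).
- camera(name): name is "scene" or "top"; returns (picture, depth): 384x512x3 uint8, red, green, blue; 384x512 float32, m along the optical axis (not along the pixel's ray), 0 where there is no reading.
- calibration(name): a dict with "camera_matrix" (3x3 intrinsics, pixels), "R" (3x3) and "t" (3): a world point X has camera coordinates R X + t. Camera axes: x right, y down, z forward; pixel columns grow to the right and rows downward; lengths in m; the calibration is good to about 2 mm. A picture is of the moment at which its call begins. calibration takes no time and is no camera call.
- job_done(): hands the job in; it is judged then, once.
Trained networks look in the newest picture that a camera, given by its name, has taken for a name from the list of things; names that differ only in an ending like _2 or _b are one class to them, and where a whole thing is asked for, a point or a joint stands for the part that bears it (a point fixed in the world has none). Each returns a list of dicts, best first, with "score" (0 to 1); they miss things now and then, are a little off and sometimes report something else, mostly with a low value. They report only what shows in the picture. A call takes as long as a camera call. They do not tell look-alikes from the thing itself.
- recognise(name, camera): "xyz" ([x, y, z] in m, in the coordinates of the camera as it stood for that picture, good to about 4 mm: the middle of the surface that is visible of it).
- cut_out(name, camera): "mask" (384x512 bool, what is visible of it).
- mark_of(name, camera): "xyz" ([x, y, z] in m, in the coordinates of the camera as it stood for that picture, good to about 4 mm: a listed point, or the origin of a listed thing).
The state is a dict: "time": time; "q": joint angles; "qd": joint speeds; "joint_efforts": joint torques, N m; "ee_pos": TCP position; "tcp_rot": TCP orientation; "wrist_force": force on the tool from outside, world axes, zero at the start; "torque": the same for the moment, N m; "opening": finger opening in m; "grasp_force": force on a finger pad.
Only numpy, scipy, OpenCV 4.12 (cv2) and the standard library are available. Lean on these libraries where they do the work, as an engineer would, in place of code of your own. Each camera call takes 0.05 s, during which the arm holds its last target. There are 200 camera calls.

## Working session

There is one attempt and no reset: what is moved stays moved. The work goes in short steps, Python scripts to look and compute and a tool call to move; the robot and the scene stay as the last step left them, time stands still between calls to the robot, and variables do not carry over. Pictures are saved under pics/ and viewed, at most 12 in all, crops included, and the job is handed in when it is done.

Besides the shell and the picture viewer there is one more tool, called as a command line: name --argument value ..., lists and objects as JSON in quotes. servo_tool: Moves the arm, as the interface text tells. Its arguments: {"type":"object","properties":{"moves":{"type":"array"},"force":{"type":"number"}},"required":["moves"]}

```bash
ls; mkdir -p pics
python3 - <<'E'
from workcell import *
import cv2,numpy as np
print(get_obs(),grasp_offset)
for n in("scene","top"):
    p,d=camera(n);cv2.imwrite(f"pics/{n}0.png",cv2.cvtColor(p,cv2.COLOR_RGB2BGR));np.savez(f"pics/{n}0.npz",p=p,d=d)
    c=calibration(n);R=np.array(c["R"]);t=np.array(c["t"])
    print(n,c["camera_matrix"][0],"campos",-R.T@t)
    for k in("jig","jig_bore","jig_slot","rack","end_plate","plate_bore","blank_plate","cradle","guide_rod","rod_tip"):
        print(k,[(np.round(R.T@(np.array(r["xyz"])-t),3).tolist(),round(r["score"],2)) for r in mark_of(k,n)[:3]])
E
```

```text
pics
{'time': 0.0, 'q': array([6.50844210e+01, 5.00986123e+00, 1.00364657e+01, 9.50991965e+01,
       6.20812848e-04, 8.99982425e+01]), 'qd': array([ 0.04880801, -0.01479831, -0.01659062,  0.08082863,  0.04445981,
        0.01627837]), 'joint_efforts': array([ 5.94907324e-04, -5.20390248e+01,  4.64797390e+01,  1.62436691e-02,
       -1.36020995e-05, -3.76036098e-06]), 'ee_pos': array([0.2315918 , 0.49857507, 0.194313  ]), 'tcp_rot': array([-1.79927408e+02, -6.23039012e-04,  1.55086178e+02]), 'wrist_force': array([-0.06915234,  0.38393776, -0.34276406]), 'torque': array([-0.05318239, -0.00212408, -0.00480505]), 'grasp_force': 0.0, 'opening': 0.08523490748700675} 0.0187
scene [456.11874722   0.         256.2561696 ] campos [-0.16868751 -0.47533805  1.03161949]
jig [([0.462, 0.172, -0.0], 0.88)]
jig_bore [([0.449, 0.142, 0.077], 0.64)]
jig_slot [([0.466, 0.213, 0.031], 0.58)]
rack [([0.504, 0.384, 0.001], 0.72)]
end_plate [([0.51, 0.355, 0.004], 0.65), ([0.538, 0.507, 0.003], 0.52)]
plate_bore [([0.511, 0.352, 0.077], 0.84), ([0.537, 0.509, 0.074], 0.81)]
blank_plate [([0.506, 0.423, 0.
[... 175 characters left out ...]
7.48619918   0.         257.1950642 ] campos [0.32093727 0.16110812 1.19828683]
jig [([0.462, 0.172, -0.004], 0.91)]
jig_bore [([0.457, 0.134, 0.081], 0.88)]
jig_slot [([0.469, 0.21, 0.029], 0.8), ([0.509, 0.385, 0.004], 0.7)]
rack [([0.509, 0.388, 0.003], 0.87)]
end_plate [([0.515, 0.349, 0.006], 0.6), ([0.542, 0.507, -0.004], 0.59), ([0.58, 0.04, 0.003], 0.35)]
plate_bore [([0.516, 0.35, 0.084], 0.59), ([0.542, 0.507, 0.073], 0.56)]
blank_plate [([0.505, 0.417, 0.007], 0.48), ([0.458, -0.187, 0.043], 0.26)]
cradle [([0.456, -0.191, 0.003], 0.88)]
guide_rod [([0.459, -0.188, 0.042], 0.72), ([0.563, 0.281, 0.001], 0.66), ([0.454, 0.134, 0.085], 0.41)]
rod_tip [([0.501, -0.044, 0.042], 0.52)]
```

View pics/scene0.png

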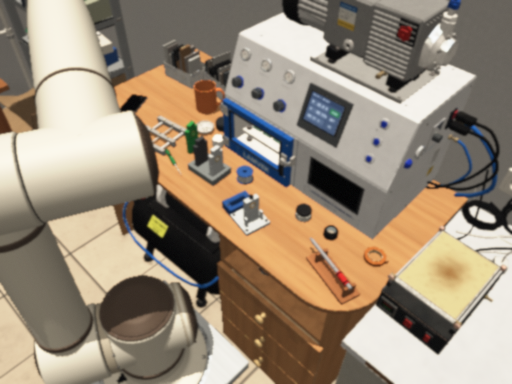

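View pics/top0.png

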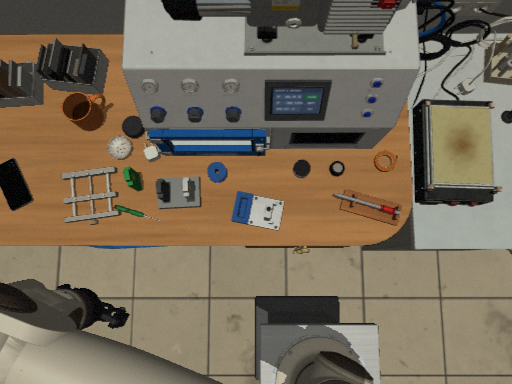

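Rack at top-view (180,192): the dark blank is at left (162,190) and the bright plate at right (187,187). The green look-alike is at (133,178), the jig at (258,210), and the rod in its cradle at (370,206). Next I refine the yaws and positions.

```bash
cat > h.py <<'E'
from workcell import *
import cv2,numpy as np
def w(n,uv,d):
    c=calibration(n);K=np.array(c["camera_matrix"]);R=np.array(c["R"]);t=np.array(c["t"])
    uv=np.atleast_2d(uv);P=np.c_[(uv[:,0]-K[0,2])/K[0,0],(uv[:,1]-K[1,2])/K[1,1],np.ones(len(uv))]*np.reshape(d,(-1,1))
    return (P-t)@R
def cloud(n,d,mask=None):
    m=d>0
    if mask is not None:m&=mask
    v,u=np.nonzero(m);return w(n,np.c_[u,v],d[m]),u,v
def marks(k,n):
    c=calibration(n);R=np.array(c["R"]);t=np.array(c["t"])
    return [(np.array(r["xyz"])-t)@R for r in mark_of(k,n)]
def rect(P):
    (c,s,a)=cv2.minAreaRect(P[:,:2].astype(np.float32));return np.round(c,4),np.round(s,4),round(a,1)
E
python3 - <<'E'
from h import *
for n in("top","scene"):
    p,d=camera(n);P,u,v=cloud(n,d);
    col=p[v,u].astype(int)
    hsv=cv2.cvtColor(p,cv2.COLOR_RGB2HSV)[v,u].astype(int)
    def near(x,y,r):return np.hypot(P[:,0]-x,P[:,1]-y)<r
    desk=near(.45,0.05,.04);print(n,"desk z",np.median(P[desk,2]),P[desk,2].std())
    blue=(hsv[:,0]>95)&(hsv[:,0]<130)&(hsv[:,1]>100)
    m=near(.468,.21,.06)&blue&(P[:,2]>.022)&(P[:,2]<.034);print("block",m.sum(),rect(P[m]))
    m=near(.46,.165,.1)&(P[:,2]>.006)&(P[:,2]<.017);print("base",m.sum(),rect(P[m]))
    m=near(.455,.135,.04)&(P[:,2]>.09)&(P[:,2]<.115);print("lug",m.sum(),rect(P[m]))
    m=near(.508,.386,.08)&(P[:,2]>.018)&(P[:,2]<.03);print("rack",m.sum(),rect(P[m]))
    for y in(.352,.42):
        m=near(.512,y,.035)&(P[:,2]>.112)&(P[:,2]<.126);print("plate tab",m.sum(),rect(P[m]),np.median(P[m,2]))
    m=near(.475,-.13,.12)&(P[:,2]>.035)&(P[:,2]<.056)
    red=((hsv[:,0]<8)|(hsv[:,0]>170))&(hsv[:,1]>150)&(col[:,0]>120)
    r=m&red;print("grip",r.sum(),rect(P[r]),P[r].mean(0),P[r,2].max())
    s=m&(hsv[:,1]<60);print("steel",s.sum(),rect(P[s]))
    A=P[m&(red|(hsv[:,1]<60))];l=cv2.fitLine(A[:,:2].astype(np.float32),cv2.DIST_HUBER,0,.001,.001).ravel();print("rodline",l, np.degrees(np.arctan2(-l[0],l[1])))
for i in range(3):
  for n in("top","scene"):
    camera(n)
    print(n,[(k,np.round(marks(k,n)[:1],3).tolist()) for k in("jig","jig_bore","jig_slot","rack","plate_bore","cradle","guide_rod","rod_tip")])
E
```

```text
top desk z 0.0013423572958620946 0.00231446082605346
block 361 (array([0.4665, 0.206 ]), array([0.0449, 0.0836]), 78.5)
base 883 (array([0.4608, 0.1627]), array([0.1775, 0.1887]), 33.5)
lug 109 (array([0.4523, 0.1351]), array([0.0163, 0.0445]), 78.5)
rack 817 (array([0.5095, 0.3831]), array([0.0851, 0.1158]), 2.7)
plate tab 65 (array([0.5107, 0.3493]), array([0.0295, 0.0139]), 7.5) 0.11931035689831528
plate tab 69 (array([0.5078, 0.4165]), array([0.0144, 0.0288]), 89.8) 0.1193346211989716
grip 51 (array([ 0.4583, -0.1888]), array([0.0393, 0.012 ]), 69.1) [ 0.45848141 -0.18767186  0.05038089] 0.05599310080515443
steel 169 (array([ 0.475 , -0.1326]), array([0.1816, 0.0097]), 73.5)
rodline [ 0.28518695  0.9584719   0.4744053  -0.13385026] -16.570023
scene desk z -0.0020819344781198134 0.10788526887348932
block 195 (array([0.4601, 0.2066]), array([0.0468, 0.081 ]), 78.5)
base 501 (array([0.4411, 0.1633]), array([0.1162, 0.1542]), 10.1)
lug 110 (array([0.4497, 0.1369]), array([0.019 , 0.0465]), 76.1)
rack 397 (array([0.5049, 0.3858]), array([0.0867, 0.119 ]), 3.4)
plate tab 40 (array([0.5
[... 1534 characters left out ...]
 ('guide_rod', [[0.455, -0.181, 0.045]]), ('rod_tip', [[0.5, -0.045, 0.04]])]
top [('jig', [[0.461, 0.173, -0.007]]), ('jig_bore', [[0.454, 0.135, 0.084]]), ('jig_slot', [[0.471, 0.207, 0.03]]), ('rack', [[0.511, 0.382, 0.002]]), ('plate_bore', [[0.541, 0.505, 0.075]]), ('cradle', [[0.453, -0.188, 0.003]]), ('guide_rod', [[0.458, -0.189, 0.043]]), ('rod_tip', [[0.502, -0.045, 0.041]])]
scene [('jig', [[0.458, 0.171, -0.001]]), ('jig_bore', [[0.451, 0.138, 0.077]]), ('jig_slot', [[0.464, 0.212, 0.03]]), ('rack', [[0.505, 0.387, 0.001]]), ('plate_bore', [[0.508, 0.351, 0.079]]), ('cradle', [[0.455, -0.186, -0.003]]), ('guide_rod', [[0.455, -0.181, 0.043]]), ('rod_tip', [[0.5, -0.044, 0.039]])]
```

servo_tool --moves '[[[0,0,-7],[0,0,0],45],[[0,0,-7],[0,0,0],45],[[0,0,-7],[0,0,0],45],[[0,0,-7],[0,0,0],45],[[0,0,0],[-0.0336,-0.0204,0],45],[[0,0,0],[-0.0336,-0.0204,0],45],[[0,0,0],[-0.0336,-0.0204,0],45],[[0,0,0],[-0.0336,-0.0204,0],45],[[0,0,0],[-0.0336,-0.0204,0],45],[[0,0,0],[-0.0336,-0.0204,0],45],[[0,0,0],[-0.0336,-0.0204,0],45],[[0,0,0],[-0.0336,-0.0204,0],45]]' --force 40

```text
time: 5.1
ee_pos: [0.5102, 0.3494, 0.195]
tcp_rot: [180.0, 0.0, -176.9]
wrist_force: [-0.1, 1.2, 0.4]
opening: 0.0386
grasp_force: 0.0
```

servo_tool --moves '[[[0,0,0],[0,0,0],45],[[0,0,0],[0,0,0],45],[[0,0,0],[0,0,0],45]]'

```text
time: 5.4
ee_pos: [0.5083, 0.3507, 0.195]
tcp_rot: [180.0, -0.0, -176.9]
wrist_force: [0.1, -0.8, 0.5]
opening: 0.0385
grasp_force: 0.0
```

Run:
```python
from h import *
t,_=camera("top");s,_=camera("scene")
a=cv2.resize(t[130:230,110:220],(400,364),interpolation=cv2.INTER_CUBIC)
b=cv2.resize(s[90:190,150:260],(400,364),interpolation=cv2.INTER_CUBIC)
cv2.imwrite("pics/c1.png",cv2.cvtColor(np.hstack([a,b]),cv2.COLOR_RGB2BGR))
```

```text
(no output)
```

View pics/c1.png

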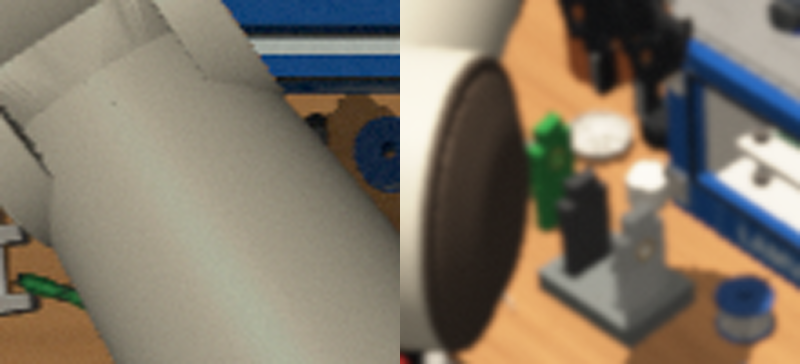

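The scene crop shows the fingers at (600,70) and (655,120), straddling the line above the bright plate's tab at (648,180). The top view is blocked by the arm. I descend next.

servo_tool --moves '[[[0,0,0],[0,0,0.03],45],[[0,0,0],[0,0,0.03],45],[[0,0,0],[0,0,0.01],45],[[0,0,0],[0,0,0.01],45],[[0,0,0],[0,0,0.01],45],[[0,0,0],[0,0,0.01],45],[[0,0,0],[0,0,0],45],[[0,0,0],[0,0,0],45]]'

```text
time: 6.3
ee_pos: [0.509, 0.3504, 0.0953]
tcp_rot: [180.0, 0.0, -176.9]
wrist_force: [-0.5, 0.4, -0.7]
opening: 0.0381
grasp_force: 0.0
```

Run:
```python
from h import *
s,_=camera("scene")
b=cv2.resize(s[80:190,150:260],(600,600),interpolation=cv2.INTER_CUBIC)
cv2.imwrite("pics/c2.png",cv2.cvtColor(b,cv2.COLOR_RGB2BGR))
```

```text
(no output)
```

View pics/c2.png

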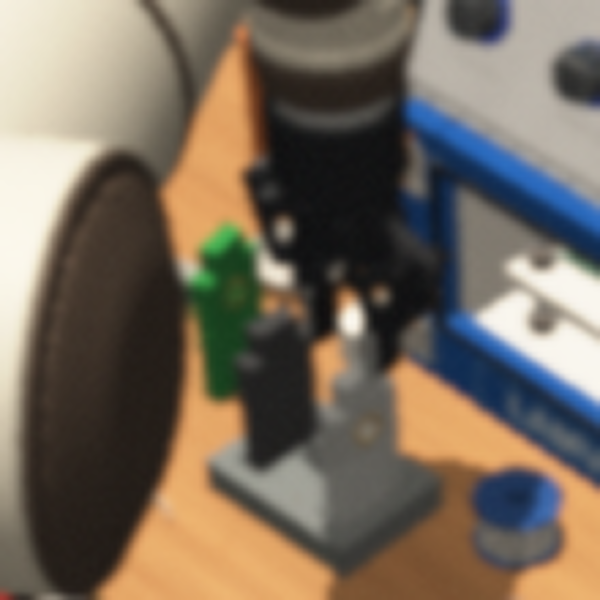

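The fingers straddle the bright tab at (355,340), so I close.

servo_tool --moves '[[[0,0,0],[0,0,0],25],[[0,0,0],[0,0,0],20],[[0,0,0],[0,0,0],15],[[0,0,0],[0,0,0],10],[[0,0,0],[0,0,0],5],[[0,0,0],[0,0,0],5],[[0,0,0],[0,0,0],5],[[0,0,0],[0,0,0],5]]' --force 40

```text
time: 7.15
ee_pos: [0.5089, 0.3504, 0.095]
tcp_rot: [-180.0, -0.0, -176.9]
wrist_force: [0.7, 0.4, 0.7]
opening: 0.0045
grasp_force: 0.0
```

Run:
```python
from h import *
s,d=camera("scene")
b=cv2.resize(s[90:190,160:260],(600,600),interpolation=cv2.INTER_CUBIC)
cv2.imwrite("pics/c3.png",cv2.cvtColor(b,cv2.COLOR_RGB2BGR))
P,u,v=cloud("scene",d)
m=(np.hypot(P[:,0]-.51,P[:,1]-.36)<.12)&(P[:,2]>.1)&(P[:,2]<.13)
for y in (.352,.42):
  q=m&(np.hypot(P[:,0]-.51,P[:,1]-y)<.045)
  print(q.sum(),np.median(P[q],0))
  print(np.c_[u[q],v[q],np.round(P[q]*1000)][::4].astype(int).tolist())
```

```text
70 [0.50374267 0.34702479 0.11329296]
[[217, 146, 518, 353, 120], [216, 147, 514, 354, 117], [212, 148, 500, 356, 120], [216, 148, 512, 351, 116], [211, 149, 495, 355, 120], [215, 149, 502, 345, 122], [219, 149, 519, 345, 111], [213, 150, 497, 348, 119], [217, 150, 512, 347, 110], [211, 151, 491, 351, 117], [215, 151, 505, 348, 110], [219, 151, 517, 344, 105], [213, 152, 495, 346, 113], [217, 152, 509, 344, 106], [213, 153, 495, 346, 109], [211, 154, 493, 354, 102], [215, 154, 500, 344, 103], [213, 156, 491, 342, 102]]
78 [0.50211548 0.41537422 0.11390047]
[[200, 136, 516, 430, 115], [199, 137, 506, 423, 121], [203, 137, 515, 415, 120], [199, 138, 505, 422, 118], [203, 138, 515, 415, 116], [198, 139, 498, 419, 120], [202, 139, 511, 416, 114], [196, 140, 488, 416, 123], [200, 140, 503, 415, 115], [204, 140, 517, 413, 108], [197, 141, 491, 415, 118], [201, 141, 503, 411, 114], [206, 141, 523, 412, 101], [198, 142, 495, 416, 111], [202, 142, 509, 415, 104], [196, 143, 491, 422, 106], [200, 143, 501, 414, 105], [199, 144, 496, 414, 104], [199, 145, 493, 410, 104], [195, 148, 476, 410, 102]]
```

View pics/c3.png

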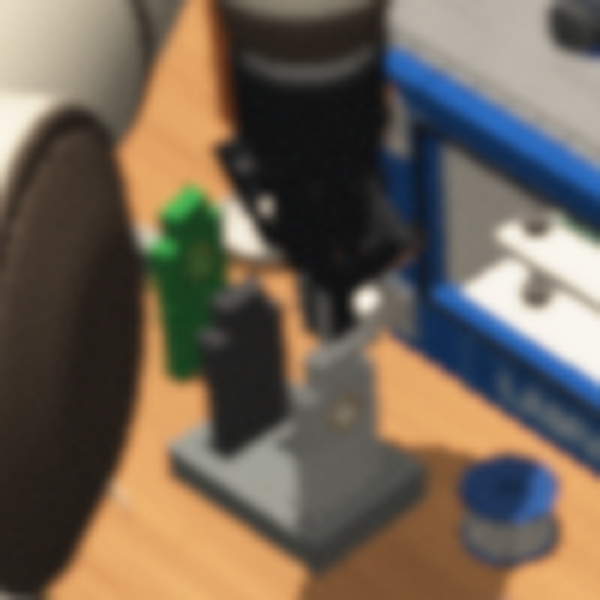

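Run:
```python
from h import *
s,d=camera("scene");c=calibration("scene");K=np.array(c["camera_matrix"]);R=np.array(c["R"]);t=np.array(c["t"])
for X in ([.509,.3504,.095],[.509,.3504,.119],[.509,.3504,.15],[.509,.35,.25]):
    q=K@(R@np.array(X)+t);print(X,q[:2]/q[2])
for v in range(130,162,2):
    print(v,[(u,tuple(s[v,u]//10),*np.round(w("scene",[u,v],d[v,u])[0]*1000).astype(int)) for u in range(209,226,3)])
print(get_obs()["ee_pos"],get_obs()["opening"])
```

```text
[0.509, 0.3504, 0.095] [215.80612939 153.7255847 ]
[0.509, 0.3504, 0.119] [215.38602132 147.80115617]
[0.509, 0.3504, 0.15] [214.82757952 139.92592412]
[0.509, 0.35, 0.25] [212.98825693 112.72155725]
130 [(209, (np.uint8(1), np.uint8(1), np.uint8(1)), np.int64(495), np.int64(357), np.int64(192)), (212, (np.uint8(1), np.uint8(1), np.uint8(1)), np.int64(492), np.int64(339), np.int64(204)), (215, (np.uint8(2), np.uint8(2), np.uint8(2)), np.int64(498), np.int64(334), np.int64(203)), (218, (np.uint8(1), np.uint8(1), np.uint8(1)), np.int64(508), np.int64(332), np.int64(199)), (221, (np.uint8(3), np.uint8(3), np.uint8(3)), np.int64(498), np.int64(306), np.int64(219)), (224, (np.uint8(2), np.uint8(2), np.uint8(2)), np.int64(498), np.int64(294), np.int64(226))]
132 [(209, (np.uint8(1), np.uint8(2), np.uint8(2)), np.int64(495), np.int64(358), np.int64(184)), (212, (np.uint8(1), np.uint8(1), np.uint8(1)), np.int64(491), np.int64(338), np.int64(197)), (215, (np.uint8(2), np.uint8(2), np.uint8(2)), np.int64(499), np.int64(335), np.int64(195)), (218, (np.uint8(2), np.uint8(2), np.uint8(2)), np.int
[... 7518 characters left out ...]
int8(22), np.uint8(16), np.uint8(10)), np.int64(581), np.int64(396), np.int64(2))]
160 [(209, (np.uint8(9), np.uint8(9), np.uint8(9)), np.int64(484), np.int64(355), np.int64(82)), (212, (np.uint8(9), np.uint8(9), np.uint8(8)), np.int64(490), np.int64(347), np.int64(83)), (215, (np.uint8(10), np.uint8(9), np.uint8(7)), np.int64(498), np.int64(343), np.int64(80)), (218, (np.uint8(10), np.uint8(9), np.uint8(8)), np.int64(510), np.int64(343), np.int64(73)), (221, (np.uint8(10), np.uint8(9), np.uint8(8)), np.int64(525), np.int64(346), np.int64(61)), (224, (np.uint8(22), np.uint8(16), np.uint8(10)), np.int64(575), np.int64(390), np.int64(1))]
[0.50885015 0.35035729 0.09495891] 0.004739360603926603
```

The finger ends show at about z 0.125–0.13, just above the tab top (0.119), although the reported TCP is 0.095. So the fingers really end about 30 mm higher than reported. I open, go lower and retry.

servo_tool --moves '[[[0,0,0],[0,0,0],45],[[0,0,0],[0,0,0],45],[[0,0,0],[0,0,0],45],[[0,0,0],[0,0,0],45],[[0,0,0],[0,0,0],45],[[0,0,0],[0,0,0],45],[[0,0,0],[0,0,0.007],45],[[0,0,0],[0,0,0.007],45],[[0,0,0],[0,0,0.007],45],[[0,0,0],[0,0,0.007],45],[[0,0,0],[0,0,0],45],[[0,0,0],[0,0,0],45]]'

```text
time: 8.45
ee_pos: [0.5087, 0.3502, 0.0667]
tcp_rot: [-180.0, -0.0, -176.9]
wrist_force: [-0.9, -0.4, 0.1]
opening: 0.0383
grasp_force: 0.0
```

servo_tool --moves '[[[0,0,0],[0,0,0],25],[[0,0,0],[0,0,0],20],[[0,0,0],[0,0,0],15],[[0,0,0],[0,0,0],10],[[0,0,0],[0,0,0],5],[[0,0,0],[0,0,0],5],[[0,0,0],[0,0,0],5]]' --force 40

```text
time: 9.15
ee_pos: [0.5091, 0.3505, 0.0675]
tcp_rot: [180.0, 0.0, -176.9]
wrist_force: [-0.2, 1.1, 6.0]
opening: 0.0128
grasp_force: 39.9
```

servo_tool --moves '[[[0,0,0],[0,0,-0.005],5],[[0,0,0],[0,0,-0.01],5],[[0,0,0],[0,0,-0.015],5],[[0,0,0],[0,0,-0.015],5],[[0,0,0],[0,0,-0.015],5],[[0,0,0],[0,0,0],5],[[0,0,0],[0,0,0],5]]'

```text
time: 9.85
ee_pos: [0.5092, 0.3505, 0.1276]
tcp_rot: [180.0, 0.1, -176.9]
wrist_force: [1.7, 0.4, -1.8]
opening: 0.0132
grasp_force: 39.1
```

Run:
```python
from h import *
s,d=camera("scene")
b=cv2.resize(s[90:190,160:260],(600,600),interpolation=cv2.INTER_CUBIC)
cv2.imwrite("pics/c4.png",cv2.cvtColor(b,cv2.COLOR_RGB2BGR))
```

```text
(no output)
```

View pics/c4.png

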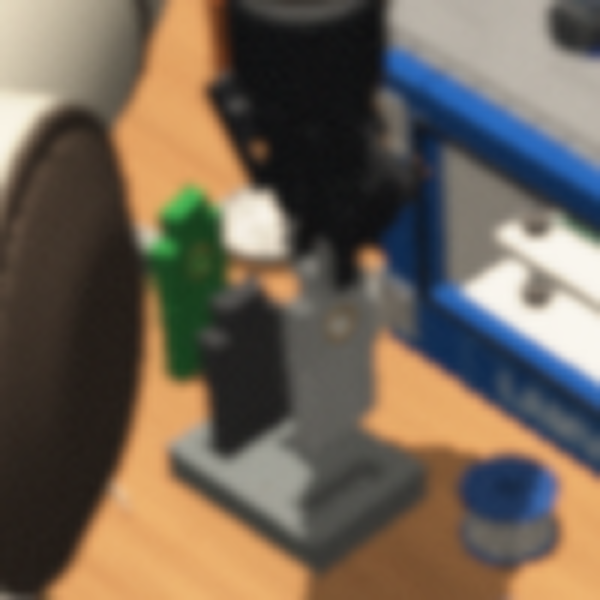

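The plate is held and lifted clear: its bore is at (340,322) and the emptied slot at (345,480). I turn 14.6° and carry it over the jig.

servo_tool --moves '[[[0,0,7.3],[0,0,0],5],[[0,0,7.3],[0,0,0],5],[[0,0,0],[0.0025,-0.025,0],5],[[0,0,0],[0.0025,-0.025,0],5],[[0,0,0],[0.0025,-0.025,0],5],[[0,0,0],[0.0025,-0.025,0],5],[[0,0,0],[0.0025,-0.025,0],5],[[0,0,0],[0.0023,-0.0245,0],5],[[0,0,0],[0,0,0],5],[[0,0,0],[0,0,0],5],[[0,0,0],[0,0,0],5]]'

```text
time: 11.0
ee_pos: [0.4646, 0.2073, 0.1266]
tcp_rot: [-180.0, -0.0, 168.5]
wrist_force: [-0.5, 0.0, -1.3]
opening: 0.0127
grasp_force: 39.3
```

Run:
```python
from h import *
print(get_obs()["ee_pos"])
s,d=camera("scene");t,e=camera("top")
a=cv2.resize(t[160:240,220:300],(400,400),interpolation=cv2.INTER_CUBIC)
b=cv2.resize(s[150:240,200:290],(400,400),interpolation=cv2.INTER_CUBIC)
cv2.imwrite("pics/c5.png",cv2.cvtColor(np.hstack([a,b]),cv2.COLOR_RGB2BGR))
for n in ("scene","top"):
    print(n,np.round(marks("end_plate",n),4),np.round(marks("plate_bore",n),4),np.round(marks("jig_slot",n)[:1],4))
P,u,v=cloud("scene",d);hsv=cv2.cvtColor(s,cv2.COLOR_RGB2HSV)[v,u]
m=(np.hypot(P[:,0]-.465,P[:,1]-.207)<.04)&(P[:,2]>.08)&(P[:,2]<.15)&(hsv[:,2]>70)
print(m.sum(),rect(P[m]),np.round(np.percentile(P[m],[5,50,95],axis=0),3))
```

```text
[0.46458527 0.20726852 0.12656766]
scene [[ 0.4658  0.2084  0.0633]
 [ 0.5345  0.5091 -0.002 ]] [[0.4656 0.2062 0.1374]
 [0.5392 0.5077 0.0728]] [[0.4654 0.2106 0.032 ]]
top [[ 0.5399  0.5025 -0.0017]] [] []
297 (array([0.461 , 0.2031]), array([0.0189, 0.0505]), 65.2) [[0.439 0.197 0.084]
 [0.458 0.202 0.116]
 [0.483 0.215 0.147]]
```

View pics/c5.png

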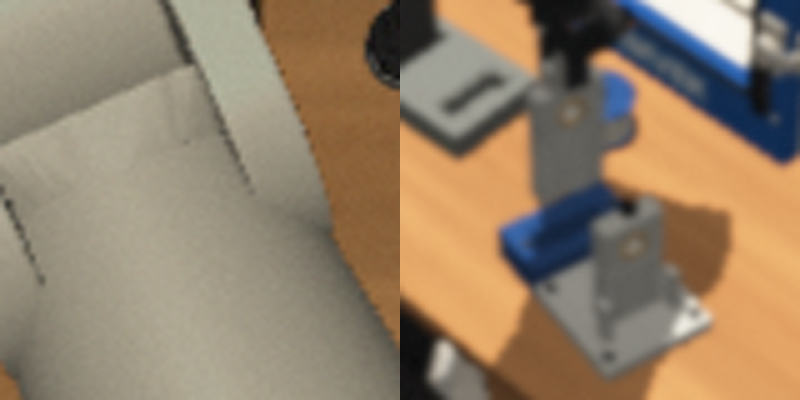

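The scene view shows the plate at (570,130) hovering over the blue block's slot at (565,220), with the jig lug bore at (632,245). Both cameras agree within the chamfer's capture range, so I lower in guarded steps.

servo_tool --moves '[[[0,0,0],[0,0,0.01],5],[[0,0,0],[0,0,0.01],5],[[0,0,0],[0,0,0.01],5],[[0,0,0],[0,0,0.004],5],[[0,0,0],[0,0,0.003],5],[[0,0,0],[0,0,0.003],5],[[0,0,0],[0,0,0],5]]'

```text
time: 12.1
ee_pos: [0.4645, 0.2068, 0.0868]
tcp_rot: [-180.0, -0.0, 168.5]
wrist_force: [0.0, 0.1, -1.9]
opening: 0.0132
grasp_force: 39.3
```

servo_tool --moves '[[[0,0,0],[0,0,0.003],5],[[0,0,0],[0,0,0],5]]'

```text
time: 12.3
ee_pos: [0.4645, 0.2068, 0.0838]
tcp_rot: [-180.0, -0.0, 168.5]
wrist_force: [-0.5, 0.3, -1.3]
opening: 0.013
grasp_force: 39.3
```

servo_tool --moves '[[[0,0,0],[0,0,0.002],5],[[0,0,0],[0,0,0],5]]'

```text
time: 12.5
ee_pos: [0.4645, 0.2068, 0.0818]
tcp_rot: [-180.0, -0.0, 168.5]
wrist_force: [-0.1, -0.4, -1.2]
opening: 0.013
grasp_force: 39.3
```

servo_tool --moves '[[[0,0,0],[0,0,0.003],5],[[0,0,0],[0,0,0.003],5],[[0,0,0],[0,0,0.003],5],[[0,0,0],[0,0,0.003],5],[[0,0,0],[0,0,0.001],5],[[0,0,0],[0,0,0],5]]'

```text
time: 13.1
ee_pos: [0.4644, 0.2067, 0.0688]
tcp_rot: [-180.0, -0.0, 168.5]
wrist_force: [-0.5, -0.3, -1.0]
opening: 0.0128
grasp_force: 39.3
```

servo_tool --moves '[[[0,0,0],[0,0,0.001],5],[[0,0,0],[0,0,0.001],5],[[0,0,0],[0,0,0],5]]'

```text
time: 13.4
ee_pos: [0.4647, 0.2069, 0.0675]
tcp_rot: [180.0, 0.0, 168.5]
wrist_force: [-0.8, 0.1, 2.7]
opening: 0.0129
grasp_force: 39.8
```

servo_tool --moves '[[[0,0,0],[0,0,0],25],[[0,0,0],[0,0,0],30],[[0,0,0],[0,0,0],45],[[0,0,0],[0,0,0],45],[[0,0,0],[0,0,0],45],[[0,0,0],[0,0,0],45]]'

```text
time: 14.0
ee_pos: [0.4645, 0.2068, 0.0669]
tcp_rot: [-180.0, -0.0, 168.5]
wrist_force: [0.2, -0.4, 0.6]
opening: 0.0384
grasp_force: 0.0
```

servo_tool --moves '[[[0,0,0],[0,0,-0.02],45],[[0,0,0],[0,0,-0.04],45],[[0,0,0],[0,0,-0.04],45],[[0,0,0],[0,0,-0.03],45],[[0,0,8.5],[0,0,0],45],[[0,0,8.5],[0,0,0],45],[[0,0,8.5],[0,0,0],45],[[0,0,8.5],[0,0,0],45],[[0,0,8.5],[0,0,0],45],[[0,0,8.5],[0,0,0],45],[[0,0,8.5],[0,0,0],45],[[0,0,8.5],[0,0,0],45]]'

```text
time: 15.2
ee_pos: [0.4645, 0.2068, 0.197]
tcp_rot: [-180.0, -0.0, 100.1]
wrist_force: [-0.0, -0.4, -0.3]
opening: 0.0383
grasp_force: 0.0
```

servo_tool --moves '[[[0,0,6.7],[0,0,0],45],[[0,0,6.7],[0,0,0],45],[[0,0,6.7],[0,0,0],45],[[0,0,6.7],[0,0,0],45],[[0,0,0],[-0.038,0.0103,0],45],[[0,0,0],[-0.038,0.0103,0],45],[[0,0,0],[-0.038,0.0103,0],45],[[0,0,0],[-0.038,0.0103,0],45],[[0,0,0],[-0.038,0.0103,0],45],[[0,0,0],[-0.038,0.0103,0],45],[[0,0,0],[-0.038,0.0103,0],45],[[0,0,0],[-0.038,0.0103,0],45]]'

```text
time: 16.4
ee_pos: [0.458, -0.1097, 0.1971]
tcp_rot: [180.0, -0.0, 73.7]
wrist_force: [0.9, 0.5, 0.0]
opening: 0.0385
grasp_force: 0.0
```

servo_tool --moves '[[[0,0,0],[-0.038,0.01,0.02],45],[[0,0,0],[-0.038,0.01,0.03],45],[[0,0,0],[0,0,0.03],45],[[0,0,0],[0,0,0.03],45],[[0,0,0],[0,0,0.03],45],[[0,0,0],[0,0,0],45],[[0,0,0],[0,0,0],45],[[0,0,0],[0,0,0],45]]'

```text
time: 17.2
ee_pos: [0.457, -0.187, 0.0589]
tcp_rot: [179.9, 0.0, 73.7]
wrist_force: [-0.1, -0.7, 0.4]
opening: 0.0383
grasp_force: 0.0
```

Run:
```python
from h import *
s,d=camera("scene");t,e=camera("top")
a=cv2.resize(t[160:240,320:420],(400,320),interpolation=cv2.INTER_CUBIC)
b=cv2.resize(s[210:310,280:380],(400,400),interpolation=cv2.INTER_CUBIC)
a=np.vstack([a,np.zeros((80,400,3),np.uint8)])
cv2.imwrite("pics/c6.png",cv2.cvtColor(np.hstack([a,b]),cv2.COLOR_RGB2BGR))
# seated plate & jig as seen now (unoccluded?)
for n,p,d in(("scene",s,d),("top",t,e)):
    P,u,v=cloud(n,d)
    for nm,x,y,lo,hi in(("plate",.465,.207,.112,.126),("lug",.451,.136,.093,.105)):
        m=(np.hypot(P[:,0]-x,P[:,1]-y)<.035)&(P[:,2]>lo)&(P[:,2]<hi)
        print(n,nm,m.sum(),rect(P[m]) if m.sum()>5 else "",np.median(P[m,2]) if m.sum() else "")
```

```text
scene plate 0  
scene lug 79 (array([0.4493, 0.1373]), array([0.0199, 0.0476]), 79.6) 0.09861446087396084
top plate 66 (array([0.467, 0.205]), array([0.0137, 0.0293]), 80.3) 0.119994119197609
top lug 88 (array([0.4519, 0.1346]), array([0.0163, 0.0437]), 78.5) 0.10076711912894099
```

View pics/c6.png

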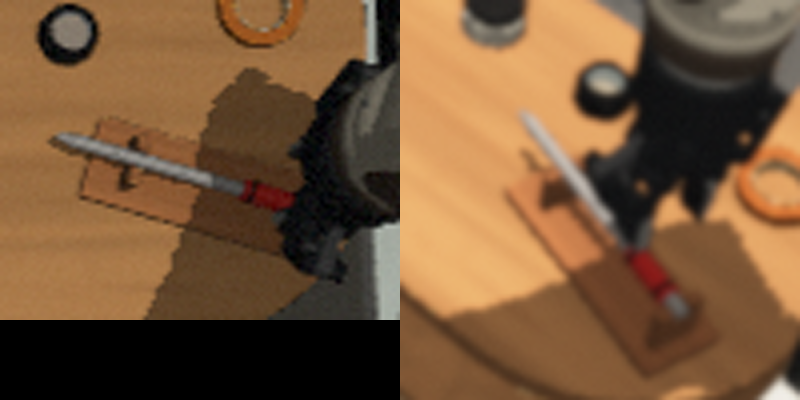

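Top-view crop: the grip is at (268,195) with the gripper above it. Scene crop: the fingers at (615,200) and (700,205) straddle the red grip at (652,272). The seated plate reads upright at z 0.120. I descend and grip.

servo_tool --moves '[[[0,0,0],[0,0,0.02],45],[[0,0,0],[0,0,0.015],45],[[0,0,0],[0,0,0.01],45],[[0,0,0],[0,0,0.006],45],[[0,0,0],[0,0,0.006],45],[[0,0,0],[0,0,0.006],45],[[0,0,0],[0,0,0],45],[[0,0,0],[0,0,0],45]]'

```text
time: 18.1
ee_pos: [0.4562, -0.1867, -0.0059]
tcp_rot: [180.0, 0.0, 73.7]
wrist_force: [-0.2, -0.1, 0.3]
opening: 0.0383
grasp_force: 0.0
```

servo_tool --moves '[[[0,0,0],[0,0,0],30],[[0,0,0],[0,0,0],25],[[0,0,0],[0,0,0],20],[[0,0,0],[0,0,0],15],[[0,0,0],[0,0,0],10],[[0,0,0],[0,0,0],5],[[0,0,0],[0,0,0],5],[[0,0,0],[0,0,0],5]]' --force 60

```text
time: 18.9
ee_pos: [0.4566, -0.1868, -0.0056]
tcp_rot: [179.9, 0.0, 73.7]
wrist_force: [3.6, 0.3, 5.2]
opening: 0.0134
grasp_force: 58.8
```

servo_tool --moves '[[[0,0,0],[0,0,0],30],[[0,0,0],[0,0,0],35],[[0,0,0],[0,0,0],35],[[0,0,0],[0,0,0.004],35],[[0,0,0],[0,0,0],30],[[0,0,0],[0,0,0],20],[[0,0,0],[0,0,0],10],[[0,0,0],[0,0,0],5],[[0,0,0],[0,0,0],5],[[0,0,0],[0,0,0],5],[[0,0,0],[0,0,0],5]]' --force 60

```text
time: 20.0
ee_pos: [0.4566, -0.1868, -0.0098]
tcp_rot: [179.9, 0.0, 73.7]
wrist_force: [5.1, -1.1, -1.2]
opening: 0.0139
grasp_force: 58.4
```

servo_tool --moves '[[[0,0,0],[0,0,-0.005],5],[[0,0,0],[0,0,-0.01],5],[[0,0,0],[0,0,-0.015],5],[[0,0,0],[0,0,-0.02],5],[[0,0,-4.8],[0,0,0],5],[[0,0,0],[0.028,-0.014,0],5],[[0,0,0],[0.028,-0.014,0],5],[[0,0,0],[0.028,-0.014,0],5],[[0,0,0],[0.028,-0.014,0],5],[[0,0,0],[0.028,-0.014,0],5],[[0,0,0],[0,0,0],5],[[0,0,0],[0,0,0],5]]'

```text
time: 21.2
ee_pos: [0.4155, -0.0352, 0.041]
tcp_rot: [179.9, 0.0, 78.6]
wrist_force: [0.8, 0.5, -1.2]
opening: 0.014
grasp_force: 59.2
```

```bash
cat > m.py <<'E'
from h import *
def ln(A):
    l=cv2.fitLine(A.astype(np.float32),cv2.DIST_HUBER,0,.001,.001).ravel();return l if l[1]>0 else l*np.r_[-1,-1,-1,1,1,1]
def measure(save=None):
    o=get_obs();T=o["ee_pos"];print(np.round(T,4),np.round(o["tcp_rot"],2))
    ims=[]
    for n in("top","scene"):
        p,d=camera(n);ims.append(p);P,u,v=cloud(n,d);hsv=cv2.cvtColor(p,cv2.COLOR_RGB2HSV)[v,u].astype(int)
        a=np.radians(78.5);ax=np.array([np.cos(a),np.sin(a)]);lat=np.array([ax[1],-ax[0]])
        r=P[:,:2]-T[:2]
        s=r@ax;q=r@lat
        m=(s>.022)&(s<.160)&(abs(q)<.02)&(abs(P[:,2]-(T[2]+.052))<.03)
        A=P[m&(hsv[:,1]<70)]
        l=ln(A);s0=(A[:,:2]-T[:2])@ax;
        g=(np.hypot(P[:,0]-.451,P[:,1]-.136)<.035)&(P[:,2]>.093)&(P[:,2]<.104);L=rect(P[g])
        b=(np.hypot(P[:,0]-.465,P[:,1]-.207)<.035)&(P[:,2]>.112)&(P[:,2]<.125)
        k=(L[0][1]-l[4])/l[1]
        print(n,len(A),"rod yaw",np.round(np.degrees(np.arctan2(-l[0],l[1])),2),"slope",np.round(np.degrees(np.arctan2(l[2],np.hypot(*l[:2]))),2),"s range",np.percentile(s0,[1,99]).round(4),"midpt",l[3:].round(4),
          "\n lug",g.sum(),L,"plate",b.sum(),rect(P[b]) if b.sum()>5 else "","lat(rod-lug) at lug",np.round(((l[3:5]+k*l[:2])-L[0])@lat,4))
        for lo in(.03,.06,.09,.12,.14):
            z=A[(s0>lo)&(s0<lo+.02)]; 
            if len(z):print("  s",lo,len(z),"lat",np.round(np.mean((z[:,:2]-T[:2])@lat),4),"ztop",np.round(np.percentile(z[:,2],[50,90]),4))
        for kk in("rod_tip","jig_bore"):print("  ",kk,np.round(marks(kk,n)[:2],4).tolist())
    if save:
        a=cv2.resize(ims[0][160:260,220:340],(400,333),interpolation=cv2.INTER_CUBIC);b=cv2.resize(ims[1][170:270,220:320],(400,400),interpolation=cv2.INTER_CUBIC)
        a=np.vstack([a,np.zeros((67,400,3),np.uint8)])
        cv2.imwrite(f"pics/{save}.png",cv2.cvtColor(np.hstack([a,b]),cv2.COLOR_RGB2BGR))
E
python3 -c "from m import *;measure('c7')"
```

```text
[ 0.4155 -0.0352  0.041 ] [1.7994e+02 1.0000e-02 7.8590e+01]
top 172 rod yaw -11.74 slope -0.57 s range [0.0234 0.1444] midpt [0.4329 0.0464 0.0978] 
 lug 92 (array([0.4505, 0.1227]), array([0.0425, 0.0433]), 81.8) plate 62 (array([0.4666, 0.205 ]), array([0.0137, 0.0295]), 80.6) lat(rod-lug) at lug -0.0017
  s 0.03 30 lat 0.0007 ztop [0.0981 0.1016]
  s 0.06 28 lat 0.0005 ztop [0.099  0.1018]
  s 0.09 29 lat 0.001 ztop [0.0979 0.0999]
  s 0.12 28 lat 0.001 ztop [0.0972 0.0995]
  s 0.14 8 lat 0.001 ztop [0.0969 0.0987]
   rod_tip [[0.4453, 0.1095, 0.0921]]
   jig_bore [[0.4568, 0.1359, 0.0807], [0.5625, 0.2816, -0.0001]]
scene 93 rod yaw -11.68 slope -0.7 s range [0.0359 0.1477] midpt [0.4318 0.0599 0.0951] 
 lug 82 (array([0.4466, 0.1247]), array([0.0438, 0.0448]), 80.5) plate 52 (array([0.464 , 0.2062]), array([0.0186, 0.0311]), 81.2) lat(rod-lug) at lug -0.0014
  s 0.03 7 lat -0.0032 ztop [0.094  0.0988]
  s 0.06 20 lat -0.0029 ztop [0.0954 0.0987]
  s 0.09 22 lat -0.0031 ztop [0.0945 0.0982]
  s 0.12 21 lat -0.0026 ztop [0.0947 0.0971]
  s 0.14 4 lat -0.0028 ztop [0.0939 0.0951]
   rod_tip []
   jig_bore [[0.4517, 0.139, 0.0797], [0.4643, 0.2094, 0.0274]]
```

View pics/c7.png

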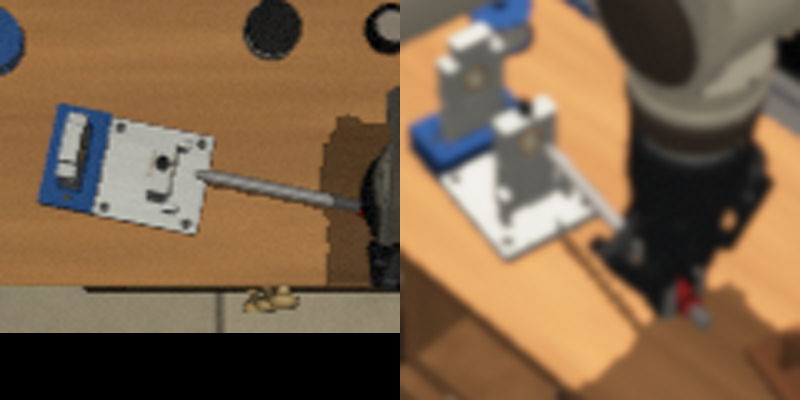

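The top crop shows the rod from (330,200) to its tip at (200,176), just short of the lug at (170,175). The yaw matches (−11.7°), and the rod needs to go about 12 mm down and 1 mm sideways.

servo_tool --moves '[[[0,0,0],[0,0.001,0.0062],5],[[0,0,0],[0,0,0.006],5],[[0,0,0],[0,0,0],5],[[0,0,0],[0.008,0,0],5],[[0,0,0],[0.008,0,0],5],[[0,0,0],[0.005,0,0],5],[[0,0,0],[0,0,0],5]]'

```text
time: 22.2
ee_pos: [0.4209, -0.0143, 0.0279]
tcp_rot: [180.0, -0.0, 78.6]
wrist_force: [-1.1, -0.4, -0.6]
opening: 0.0136
grasp_force: 59.2
```

servo_tool --moves '[[[0,0,0],[0.005,0,0],5],[[0,0,0],[0,0,0],5]]'

```text
time: 22.4
ee_pos: [0.4217, -0.0098, 0.0279]
tcp_rot: [180.0, -0.0, 78.5]
wrist_force: [0.3, 0.1, -1.3]
opening: 0.0141
grasp_force: 59.2
```

servo_tool --moves '[[[0,0,0],[0.005,0,0],5],[[0,0,0],[0,0,0],5]]'

```text
time: 22.6
ee_pos: [0.4227, -0.005, 0.0278]
tcp_rot: [180.0, -0.0, 78.5]
wrist_force: [0.1, 0.6, -1.1]
opening: 0.0139
grasp_force: 59.2
```

servo_tool --moves '[[[0,0,0],[0.005,0,0],5],[[0,0,0],[0.005,0,0],5],[[0,0,0],[0,0,0],5]]'

```text
time: 22.9
ee_pos: [0.4247, 0.005, 0.0278]
tcp_rot: [180.0, -0.0, 78.5]
wrist_force: [0.1, 0.0, -0.7]
opening: 0.0141
grasp_force: 59.2
```

servo_tool --moves '[[[0,0,0],[0.005,0,0],5],[[0,0,0],[0.005,0,0],5],[[0,0,0],[0,0,0],5]]'

```text
time: 23.2
ee_pos: [0.4267, 0.0148, 0.0278]
tcp_rot: [180.0, -0.0, 78.5]
wrist_force: [0.9, -0.9, -1.1]
opening: 0.0143
grasp_force: 59.2
```

```bash
python3 -c "from m import *;measure('c8');print(get_obs()['wrist_force'],get_obs()['torque'])"
```

```text
[0.4267 0.0148 0.0278] [ 1.800e+02 -1.000e-02  7.852e+01]
top 227 rod yaw -10.44 slope 5.15 s range [0.0259 0.1449] midpt [0.4463 0.1158 0.0903] 
 lug 84 (array([0.4522, 0.1348]), array([0.0157, 0.0439]), 78.6) plate 64 (array([0.4667, 0.2051]), array([0.0137, 0.0293]), 79.2) lat(rod-lug) at lug -0.0024
  s 0.03 29 lat 0.001 ztop [0.0853 0.0876]
  s 0.06 27 lat 0.0011 ztop [0.0842 0.0869]
  s 0.09 27 lat 0.0011 ztop [0.0845 0.0869]
  s 0.12 64 lat -0.0 ztop [0.101  0.1036]
  s 0.14 8 lat 0.0018 ztop [0.0833 0.0849]
   rod_tip [[0.459, 0.163, 0.0786]]
   jig_bore [[0.4556, 0.1329, 0.0827], [0.4558, 0.1609, 0.0831]]
scene 209 rod yaw -14.89 slope 1.62 s range [0.0377 0.1332] midpt [0.4458 0.1226 0.0851] 
 lug 81 (array([0.4489, 0.1368]), array([0.0199, 0.0441]), 80.7) plate 50 (array([0.4642, 0.2082]), array([0.0165, 0.029 ]), 68.8) lat(rod-lug) at lug 0.0007
  s 0.03 9 lat -0.005 ztop [0.0828 0.086 ]
  s 0.06 17 lat -0.0031 ztop [0.0825 0.0844]
  s 0.09 23 lat -0.0029 ztop [0.0826 0.0847]
  s 0.12 48 lat -0.0016 ztop [0.0998 0.1046]
   rod_tip [[0.4539, 0.1639, 0.0776], [0.5771, 0.0424, -0.002]]
   jig_bore [[0.4503, 0.1408, 0.0783]]
[-0.59633432  0.77228206 -0.99016489] [-0.04765747  0.01129298 -0.00520592]
```

View pics/c8.png

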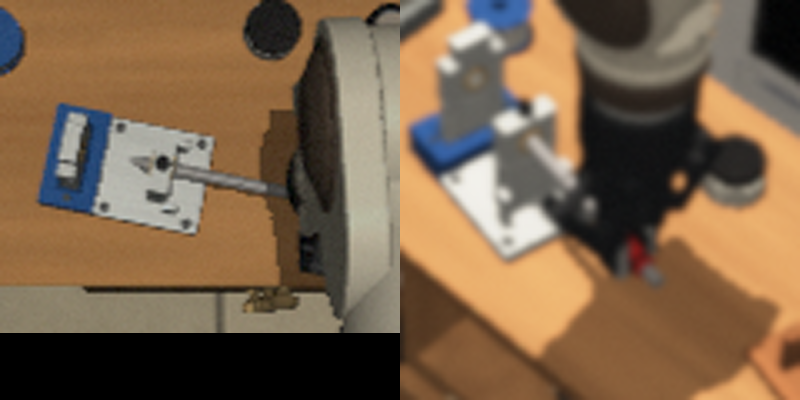

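The tip now shows beyond the lug at (140,162) in the top crop. The rod, lug and plate line up laterally within 0.2 mm with no contact force, so I go on.

servo_tool --moves '[[[0,0,0],[0.007,0,0],5],[[0,0,0],[0.007,0,0],5],[[0,0,0],[0.007,0,0],5],[[0,0,0],[0.007,0,0],5],[[0,0,0],[0.007,0,0],5],[[0,0,0],[0,0,0],5]]'

```text
time: 24.1
ee_pos: [0.4337, 0.0495, 0.0278]
tcp_rot: [-180.0, -0.0, 78.6]
wrist_force: [0.1, 0.1, -1.4]
opening: 0.014
grasp_force: 59.2
```

servo_tool --moves '[[[0,0,0],[0.004,0,0],5],[[0,0,0],[0.004,0,0],5],[[0,0,0],[0,0,0],5]]'

```text
time: 24.4
ee_pos: [0.4353, 0.0567, 0.0278]
tcp_rot: [180.0, -0.0, 78.5]
wrist_force: [-0.0, 0.5, -1.0]
opening: 0.0142
grasp_force: 59.2
```

servo_tool --moves '[[[0,0,0],[0.004,0,0],5],[[0,0,0],[0.004,0,0],5],[[0,0,0],[0,0,0],5]]'

```text
time: 24.7
ee_pos: [0.4369, 0.0646, 0.0278]
tcp_rot: [180.0, -0.0, 78.5]
wrist_force: [1.1, -0.2, -1.2]
opening: 0.0138
grasp_force: 59.2
```

servo_tool --moves '[[[0,0,0],[0.004,0,0],5],[[0,0,0],[0.004,0,0],5],[[0,0,0],[0,0,0],5]]'

```text
time: 25.0
ee_pos: [0.4385, 0.0725, 0.0278]
tcp_rot: [180.0, -0.0, 78.5]
wrist_force: [0.5, -0.1, -0.8]
opening: 0.0145
grasp_force: 59.2
```

Advanced 59 mm, and there is still no contact force. 11 mm more to go.

servo_tool --moves '[[[0,0,0],[0.004,0,0],5],[[0,0,0],[0.004,0,0],5],[[0,0,0],[0.003,0,0],5],[[0,0,0],[0,0,0],5],[[0,0,0],[0,0,0],5]]'

```text
time: 25.5
ee_pos: [0.4405, 0.0829, 0.0277]
tcp_rot: [-180.0, 0.0, 78.5]
wrist_force: [-0.3, 0.9, -1.2]
opening: 0.0141
grasp_force: 59.2
```

Run:
```python
from m import *
t,d=camera("top");s,e=camera("scene")
for n in("top","scene"):print(n,[(k,np.round(marks(k,n)[:2],3).tolist()) for k in("rod_tip","end_plate")])
P,u,v=cloud("top",d);hsv=cv2.cvtColor(t,cv2.COLOR_RGB2HSV)[v,u]
c=np.array([.4667,.2051]);a=np.radians(78.5);ax=np.array([np.cos(a),np.sin(a)]);lat=np.array([ax[1],-ax[0]])
r=P[:,:2]-c;S=r@ax;Q=r@lat;m=(S>.0075)&(S<.05)&(abs(Q)<.015)&(P[:,2]>.06)&(P[:,2]<.095)
print(np.round(np.c_[S,Q,P[:,2]][m],4).tolist())
b=(abs(Q)<.03)&(abs(S)<.03)&(P[:,2]>.112)&(P[:,2]<.125);print(rect(P[b]),np.median(P[b,2]))
x=cv2.resize(t[180:240,220:290],(400,343),interpolation=cv2.INTER_CUBIC);y=cv2.resize(s[165:235,215:285],(400,400),interpolation=cv2.INTER_CUBIC)
cv2.imwrite("pics/c9.png",cv2.cvtColor(np.hstack([np.vstack([x,np.zeros((57,400,3),np.uint8)]),y]),cv2.COLOR_RGB2BGR))
```

```text
top [('rod_tip', [[0.47, 0.23, 0.078]]), ('end_plate', [[0.541, 0.507, -0.001], [0.469, 0.204, 0.004]])]
scene [('rod_tip', [[0.47, 0.226, 0.077]]), ('end_plate', [[0.466, 0.208, 0.005]])]
[[0.0208, 0.0018, 0.0836], [0.0182, 0.0022, 0.0847], [0.016, 0.0034, 0.0795], [0.013, 0.0033, 0.0844], [0.0108, 0.0044, 0.0801], [0.0203, -0.0007, 0.0833], [0.0176, -0.0004, 0.0852], [0.0152, 0.0005, 0.0819], [0.0124, 0.0005, 0.0858], [0.0099, 0.0012, 0.0848], [0.0173, -0.0027, 0.0821], [0.0147, -0.0022, 0.0822], [0.0119, -0.0019, 0.0844], [0.0117, -0.004, 0.0805]]
(array([0.467, 0.205]), array([0.0137, 0.0296]), 78.7) 0.12034043319767045
```

View pics/c9.png

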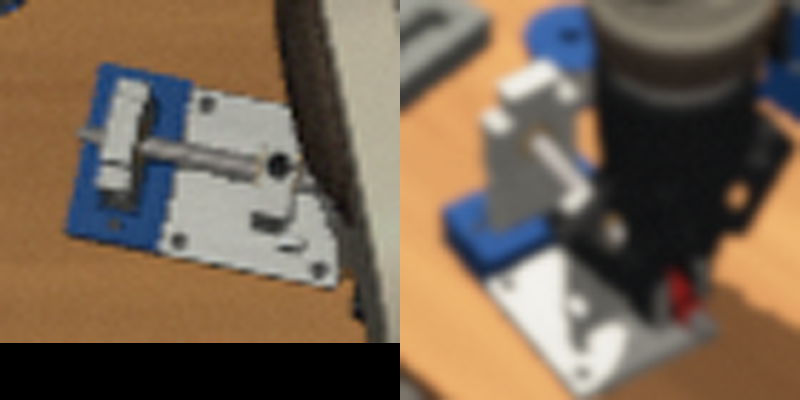

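The top crop shows the rod through both bushings, its tip at (82,132) beyond the plate. That is about 14 mm out of the far face, centred and with no contact force.

```bash
python3 -c "from workcell import *;print(job_done())"
```

```text
the job is handed in; nothing more can be done
None
```

The job is handed in, but no verdict came back: the end plate stands fully down in the jig's slot and let go of, and the rod is held through both bushings with its tip about 14 mm out of the far face and no measurable contact force.

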